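# Pack the three full coin tins for the bank

## Task

Three of the four flat steel tins are full of coins and one is empty, which only their weight tells: pack the three full ones into the open lunchbox for the bank, as one flat pile with its long sides along the box's long far wall, and tap the pile snug into the far corner of the open bay, at the end away from the closed compartment, until its edges are flush and every tin touches both walls. Tap gently, so that the lunchbox stays where it stands, and keep the tins right side up. Leave the empty tin where it lies (set it back in its place if you lifted it) and everything else on the console alone.

Things in the scene. Friction and masses are not known exactly. Their poses are not given: they have to be found in the camera images.
- tin1: one of four flat steel coin tins that look alike, three full (about 250 g) and one empty (about 50 g): a closed plate-like box 84 x 60 x 14 mm, edges rounded 3 mm, a coin slot drawn in its top, lying flat; origin at the centre of its underside, x along the 84 mm side, y along the 60 mm side, z up
- tin2: one of four flat steel coin tins that look alike, three full (about 250 g) and one empty (about 50 g): a closed plate-like box 84 x 60 x 14 mm, edges rounded 3 mm, a coin slot drawn in its top, lying flat; origin at the centre of its underside, x along the 84 mm side, y along the 60 mm side, z up
- tin3: one of four flat steel coin tins that look alike, three full (about 250 g) and one empty (about 50 g): a closed plate-like box 84 x 60 x 14 mm, edges rounded 3 mm, a coin slot drawn in its top, lying flat; origin at the centre of its underside, x along the 84 mm side, y along the 60 mm side, z up
- tin4: one of four flat steel coin tins that look alike, three full (about 250 g) and one empty (about 50 g): a closed plate-like box 84 x 60 x 14 mm, edges rounded 3 mm, a coin slot drawn in its top, lying flat; origin at the centre of its underside, x along the 84 mm side, y along the 60 mm side, z up
- table: the white console, its top at z = 0 and level
- lunchbox: loose grey open lunchbox, about 1 kg: 150 (x) x 210 (y) x 55 mm high, walls and floor 3 mm; origin at the centre of its underside, x away from the robot (yaw within 0.3 rad), y to the left. A closed, white-topped compartment fills 50 mm at its -y end up to the rim; the rest is the open bay, inside 144 mm (x) x 157 mm (y), y = -55 to +102 mm, 52 mm deep. Latch clips stand 4 mm out on the long sides
- corner (a point): inner corner of the open bay for the pile, on its floor (3 mm above the box's underside): the far wall's inner face is its plane x = 0, the inner face of the left wall (the end away from the closed compartment) its plane y = 0; axes as the lunchbox's, the bay lies at negative x and y
- bowl: bystander: stoneware key bowl, 140 mm across, 55 mm high; origin at the centre of its underside
- tealight: bystander: round glass tealight holder, 68 mm across, 60 mm high; origin at the centre of its underside
- fob: bystander: black car fob, 70 x 38 x 14 mm; origin at the centre of its underside
- shoehorn: bystander: steel shoehorn lying flat, about 200 x 40 x 5 mm, long axis x; origin at the centre of its underside
- case: bystander: hard black spectacle case, 155 x 60 x 40 mm, long axis x; origin at the centre of its underside

How it is judged:
By the outcome, as a careful person would: the job done as asked, in the order asked, and still so for the second after the job is handed in, with the robot touching nothing.
It also fails if it takes over 72 s, if anything falls off the work surface, if the arm or the gripper's body presses on something with over 40 N, if the wrist force passes 120 N, or if a joint passes its speed limit or range.

## Robot

A 7-joint arm with a two-finger parallel gripper is mounted at the origin on the work surface. World frame = base frame: x ahead of the robot, y to its left, z up, the work surface at z = 0. Lengths are in mm, angles in rad, forces in N, time in s.
With the tool pointing down it reaches from about 400 to 850 mm from the base axis. Payload 4.4 kg.
Tool frame: the origin (TCP) lies where the fingers leave the gripper's body, on its centre line; the fingertips stand 97 mm ahead of it and the grasp point (between the pads) lies 78 mm ahead of it (nose_length is the distance from the TCP to the fingertips, in mm); z points along the fingers, y is the line along which they close (so a half turn about z gives the same grasp; the last joint's range is limited). The gripper opens to 94 mm and grips with 3 to 60 N. Pads are 16 mm wide; open, the fingers measure 119 mm over their backs; the gripper's body (75 mm by 177 mm) begins 78 mm behind the grasp point.
Start: joints at [-1.221, 0.628, 0.038, 1.517, -0.027, 0.996, -0.02], TCP at [262.53, 594.638, 302.678] pointing down, gripper open.
Joint ranges: [-3.06, 3.06], [-0.37, 2.12], [-1.25, 1.32], [0.18, 2.47], [-1.1, 4.24], [0.23, 1.98], [-2.94, 2.94]. Speed limits (rad/s): [2.57, 2.57, 3.14, 3.14, 3.14, 3.14, 3.14].

## Interface

Orientations are given as a 3x3 rotation matrix whose columns are the frame's x, y, z axes.
In Python, from rig import * gives the robot as it stands. Calls block until the motion is done:
- movep(position, orientation): joint-space move of the TCP to a pose.
- line_to(position, rot=None, feed=150, until_force=None): straight line of the TCP; rot=None keeps the orientation; feed is the mean speed in mm/s. With until_force (N) it stops when the force on the tool has changed by that much, and returns True; else False.
- goto_joints(angles): joint-space move.
- set_gripper(opening, force=None): finger opening in mm; force is the grip in N (None keeps the last); returns when the fingers have stopped.
- wait(seconds).
- solve_ik(position, orientation): joint angles nearest the present ones, or None.
- state(): the state.
- read_camera(name): name is "side" or "top" or "wrist"; returns a dict with "img" (400x640x3 uint8, red, green, blue), "z_map" (400x640 float32, mm along the optical axis (not along the pixel's ray), 0 where there is no reading), "intrinsics" (3x3 intrinsics, pixels), "k1" (the pictures are not rectified: a ray, as slopes to the right and down, at radius r is drawn at 1 + k1 r^2 times it, then the intrinsics apply), "extrinsics" (4x4, takes a point from camera to world coordinates). Camera axes: x right, y up, looking along -z (the intrinsics and any distortion apply to the point x, -y, -z); pixel columns grow to the right and rows downward; lengths in mm; the calibration is good to about 2 mm. A picture is of the moment at which its call begins.
A pose or a line that the arm cannot do raises Unreachable and nothing moves.
- sign_off(): hands the job in; it is judged then, once.
Trained networks look in the newest picture that a camera, given by its name, has taken for a name from the list of things; names that differ only in an ending like _2 or _b are one class to them, and where a whole thing is asked for, a point or a joint stands for the part that bears it (a point fixed in the world has none). Each returns a list of dicts, best first, with "score" (0 to 1); they miss things now and then, are a little off and sometimes report something else, mostly with a low value. They report only what shows in the picture. A call takes as long as a camera call.
- look_for(camera, name): "box" ([left, top, right, bottom] in pixels, round what is visible of it).
- pinpoint(camera, name): "xy" ([column, row] in pixels: a listed point, or the origin of a listed thing).
The state is a dict: "time_s": time; "joints": joint angles; "qd": joint speeds; "effort": joint torques, N m; "ee_pos": TCP position; "eef_rot": TCP orientation; "ft_force": force on the tool from outside, world axes, zero at the start; "ft_torque": the same for the moment, N m; "width": finger opening in mm; "gripper_force": force on a finger pad.
Only numpy, scipy, OpenCV 4.12 (cv2) and the standard library are available. Lean on these libraries where they do the work, as an engineer would, in place of code of your own. Each camera call takes 0.05 s, during which the arm holds its last target. There are 200 camera calls.

## Working session

There is one attempt and no reset: what is moved stays moved. The work goes in short steps, each a Python script; the robot and the scene stay as the last script left them, time stands still between calls to the robot, and variables do not carry over. Pictures are saved under pics/ and viewed, at most 10 in all, crops included, and the job is handed in when it is done.

```bash
mkdir -p pics; ls
python3 - <<'E'
from rig import *
import cv2, numpy as np
s=state(); print(s)
for c in ["top","side"]:
    r=read_camera(c); cv2.imwrite(f"pics/{c}0.png",r["img"][:,:,::-1])
    print(c,r["intrinsics"].tolist(),r["k1"],np.round(r["extrinsics"],3).tolist())
    np.savez(f"{c}0.npz",**r)
    for n in ["tin1","lunchbox","corner"]:
        if n!="corner": print(n,[(np.round(d["box"]).tolist(),round(d["score"],2)) for d in look_for(c,n)])
        print(n,[(np.round(d["xy"],1).tolist(),round(d["score"],2)) for d in pinpoint(c,n)])
E
```

```text
pics
{'time_s': 0.0, 'joints': array([-1.22078469,  0.62931215,  0.03844787,  1.5183418 , -0.02700223,
        0.99631522, -0.02001395]), 'qd': array([ 0.00010601, -0.00041971,  0.00010247, -0.00053902,  0.00115639,
       -0.00086892,  0.00022969]), 'effort': array([-7.87201061e-04, -5.49733400e+01,  1.14328790e+00, -1.86637294e+01,
       -5.22592175e-02,  2.33688700e-02,  1.74699790e-04]), 'ee_pos': array([262.33591247, 594.18479259, 301.78448134]), 'eef_rot': array([[-9.14780969e-01,  4.03949562e-01, -7.28702629e-04],
       [ 4.03950218e-01,  9.14779371e-01, -1.70956784e-03],
       [-2.39770462e-05, -1.85823971e-03, -9.99998273e-01]]), 'ft_force': array([ 0.24472459,  0.44329875, -0.18746043]), 'ft_torque': array([ 0.02248261, -0.00771089, -0.0253546 ]), 'gripper_force': 0.0, 'width': 93.87300740012476}
top [[497.35130512101193, 0.0, 316.72017917730847], [0.0, 497.35130512101193, 197.75011242921772], [0.0, 0.0, 1.0]] -0.08839826174798045 [[0.016, 0.977, -0.211, 266.139], [-1.0, 0.014, -0.008, 41.923], [-0.005, 0.211, 0.977, 1392.222], [0.0, 0.0, 0.0, 1.0]]
tin1 [([410.0, 224.0,
[... 292 characters left out ...]
hbox [([320.9, 197.2], 0.6), ([422.2, 237.5], 0.51)]
corner [([285.8, 181.4], 0.76)]
side [[396.1547707402549, 0.0, 319.0802034295726], [0.0, 396.1547707402549, 199.61186030992866], [0.0, 0.0, 1.0]] -0.06194569975620396 [[-0.995, 0.081, -0.053, 515.015], [-0.095, -0.71, 0.698, 818.627], [0.019, 0.7, 0.714, 792.214], [0.0, 0.0, 0.0, 1.0]]
tin1 [([282.0, 266.0, 324.0, 304.0], 0.97), ([353.0, 126.0, 379.0, 147.0], 0.91), ([309.0, 119.0, 337.0, 141.0], 0.91), ([333.0, 272.0, 373.0, 310.0], 0.89)]
tin1 [([368.4, 141.2], 0.88), ([324.8, 129.8], 0.88), ([354.5, 291.6], 0.83), ([301.7, 286.8], 0.7)]
lunchbox []
lunchbox [([320.5, 198.3], 0.61), ([306.6, 372.1], 0.35)]
corner [([302.1, 227.4], 0.96)]
```

```bash
cat > h.py <<'E'
import numpy as np, cv2
def rays(r,uv):
    K=r["intrinsics"];k=float(r["k1"]);uv=np.atleast_2d(np.asarray(uv,float))
    d=(uv-[K[0,2],K[1,2]])/[K[0,0],K[1,1]]
    u=d.copy()
    for _ in range(20): u=d/(1+k*(u**2).sum(1,keepdims=True))
    return u
def cloud(r):
    H,W=r["z_map"].shape
    vv,uu=np.mgrid[:H,:W]
    u=rays(r,np.c_[uu.ravel(),vv.ravel()]);z=r["z_map"].ravel()[:,None]
    p=np.c_[u[:,:1]*z,-u[:,1:]*z,-z]
    E=r["extrinsics"];P=p@E[:3,:3].T+E[:3,3]
    P[z[:,0]==0]=np.nan
    return P.reshape(H,W,3)
def onplane(r,uv,h):
    u=rays(r,uv);E=r["extrinsics"]
    d=np.c_[u[:,0],-u[:,1],-np.ones(len(u))]@E[:3,:3].T
    return E[:3,3]+d*((h-E[2,3])/d[:,2])[:,None]
E
python3 - <<'E'
from h import *
for c in ["top","side"]:
    r=dict(np.load(f"{c}0.npz")); P=cloud(r)
    t=P[(abs(P[...,2])<6)]; print(c,"table z",np.nanmedian(t[:,2]), t.shape)
    i=r["img"]; cv2.imwrite(f"pics/{c}0c.png",cv2.resize(i[130:330,150:550] if c=="top" else i[90:390,120:520],None,fx=2,fy=2,interpolation=cv2.INTER_CUBIC)[:,:,::-1])
    m=(P[...,2]>9)&(P[...,2]<20)
    n,L,st,ce=cv2.connectedComponentsWithStats(m.astype(np.uint8))
    for k in range(1,n):
        if st[k,4]<60: continue
        q=P[L==k]; (cx,cy),(w,h),a=cv2.minAreaRect(q[:,:2].astype(np.float32))
        print(k,st[k].tolist(),"ctr %.1f %.1f size %.1f %.1f a %.1f z %.1f"%(cx,cy,w,h,a,np.median(q[:,2])))
    m=(P[...,2]>48)&(P[...,2]<64)
    n,L,st,ce=cv2.connectedComponentsWithStats(m.astype(np.uint8))
    for k in range(1,n):
        if st[k,4]<30: continue
        q=P[L==k]; (cx,cy),(w,h),a=cv2.minAreaRect(q[:,:2].astype(np.float32))
        print("hi",k,st[k].tolist(),"ctr %.1f %.1f size %.1f %.1f a %.1f z %.1f"%(cx,cy,w,h,a,np.median(q[:,2])))
E
```

```text
top table z 0.9328824563312992 (136770, 3)
53 [299, 80, 74, 50, 2848] ctr 849.1 1.4 size 214.7 154.3 a 88.5 z 12.5
88 [156, 103, 16, 32, 173] ctr 798.8 517.0 size 41.1 96.4 a 88.9 z 14.0
99 [243, 115, 33, 29, 432] ctr 765.5 223.1 size 85.5 90.5 a 44.6 z 14.3
126 [90, 132, 37, 3, 70] ctr 752.2 679.0 size 7.2 111.9 a 0.7 z 13.3
127 [128, 132, 37, 3, 65] ctr 751.2 561.9 size 111.4 5.6 a 89.4 z 14.3
203 [206, 170, 32, 35, 549] ctr 593.2 326.1 size 60.0 84.1 a 64.7 z 14.7
216 [416, 172, 34, 35, 568] ctr 594.6 -278.9 size 86.5 66.1 a 41.0 z 15.0
261 [474, 184, 22, 26, 273] ctr 574.3 -426.5 size 69.0 37.4 a 27.0 z 15.2
364 [200, 212, 35, 34, 589] ctr 469.5 331.4 size 84.4 61.1 a 50.7 z 14.7
403 [409, 221, 32, 37, 601] ctr 451.3 -251.4 size 61.5 86.6 a 59.9 z 15.3
655 [97, 353, 34, 22, 259] ctr 103.0 595.4 size 104.3 33.1 a 63.2 z 15.8
679 [295, 366, 79, 34, 1758] ctr 62.1 -0.3 size 86.3 208.1 a 0.4 z 13.1
hi 1 [143, 97, 24, 5, 47] ctr 842.8 531.3 size 8.9 65.4 a 2.2 z 58.3
hi 2 [401, 96, 47, 34, 1330] ctr 809.5 -251.7 size 129.8 95.8 a 83.8 z 57.3
hi 3 [235, 104, 47, 45, 348] ctr 763.2 224.
[... 1796 characters left out ...]
ize 196.4 725.6 a 19.2 z 55.8
hi 4 [349, 60, 55, 20, 312] ctr 418.0 -642.2 size 205.3 148.0 a 4.1 z 55.4
hi 5 [257, 70, 30, 10, 108] ctr 810.3 -540.2 size 110.9 43.8 a 12.1 z 55.4
hi 6 [237, 107, 38, 27, 661] ctr 809.5 -249.6 size 133.3 91.0 a 83.3 z 56.2
hi 7 [379, 142, 23, 17, 189] ctr 378.7 -134.0 size 67.6 66.1 a 86.5 z 56.4
hi 8 [291, 157, 67, 61, 951] ctr 567.9 36.3 size 157.6 215.4 a 14.7 z 52.8
hi 9 [504, 183, 49, 28, 239] ctr 18.1 32.5 size 60.8 129.0 a 60.2 z 56.1
hi 10 [206, 210, 58, 46, 448] ctr 761.6 225.5 size 139.1 137.3 a 70.7 z 53.5
hi 11 [158, 332, 6, 14, 36] ctr 840.6 511.6 size 2.4 23.4 a 5.5 z 55.3
hi 13 [188, 337, 20, 63, 172] ctr 750.7 557.5 size 3.1 116.2 a 0.1 z 56.5
```

View pics/top0c.png

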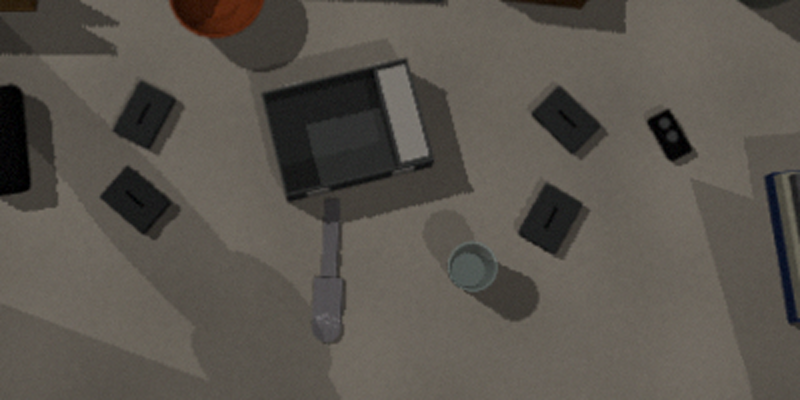

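View pics/side0.png

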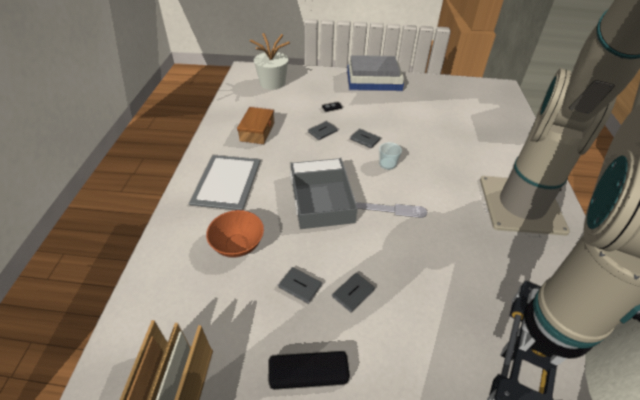

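Top crop: the box is in the middle, crop px (265–432, 60–200), with the white compartment on the right. Side view: two tins are at (300,285) and (355,291) on the left, and two at (323,130) and (365,138) on the right. Sizes match the 84×60 tins and the 150×210 box, with yaw about +14.7°. I'll pick and weigh the first tin now, and take a wrist picture of the box on the way.

```bash
cat >> h.py <<'E'
from rig import *
from math import radians as rad
def Rz(th):
    s,c=np.sin(th),np.cos(th)
    return np.array([[-s,c,0],[c,s,0],[0,0,-1.]])
def best(p,th):
    q=np.array(state()["joints"]); o=[]
    for t in (th,th+np.pi):
        j=solve_ik(p,Rz(t))
        if j is not None: o.append((np.abs(np.array(j)-q).max(),t))
    return Rz(min(o)[1])
def T(): return round(float(state()["time_s"]),2)
def fz(): return np.mean([[state()["ft_force"],wait(0.02)][0] for _ in range(5)],0)
TINS={"A":(592,327,64.6),"C":(469,333,-39),"B":(592.5,-277,-48),"D":(451.5,-250.5,58.3)}  # x,y,short-axis deg
ZT=99.5  # fingertips 2.5 mm above the support
def pick(n):
    x,y,a=TINS[n]
    R=best([x,y,190],rad(a)); movep([x,y,190],R); print("over",n,T())
    line_to([x,y,ZT+12],feed=200); f0=fz(); line_to([x,y,ZT],feed=80)
    set_gripper(50,25); line_to([x,y,ZT+20],feed=100); wait(.1); f1=fz()
    w=f0[2]-f1[2]; print(n,"width",state()["width"],"weight N",round(w,2),T()); return w
E
python3 - <<'E'
from h import *
c=np.array([569,36.]); 
movep([540,60,330],best([540,60,330],rad(14.7))); print(T())
wait(.15); r=read_camera("wrist"); np.savez("w1.npz",**r); cv2.imwrite("pics/w1.png",r["img"][:,:,::-1])
print(pinpoint("wrist","corner")[:2])
w=pick("A")
if w>1.5: line_to([592,327,200],feed=250)
print(T())
E
```

```text
2.76
[{'xy': [393.3, 128.2], 'score': 0.9}]
over A 4.17
A width 59.693240905618225 weight N 2.13 6.26
6.73
```

View pics/w1.png

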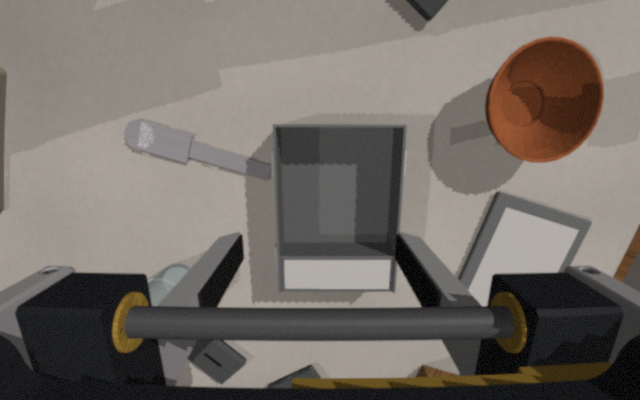

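The wrist view shows the box square to the tool, with its rim at px (275–405, 126–292) and the inner corner at (393,128). Tin A weighs 2.1 N, so it is full. Next I'll refine the box pose.

Run:
```python
from h import *
r=dict(np.load("w1.npz"));P=cloud(r)
print("corner",onplane(r,[393.3,128.2],3))
print("table z",np.nanmedian(P[200:300,250:265,2]))
m=(P[...,2]>46)&(P[...,2]<66); m[:, :240]=0; m[:,430:]=0; m[310:]=0; m[:100]=0
q=P[m]; print(len(q),np.median(q[:,2]),cv2.minAreaRect(q[:,:2].astype(np.float32)))
print("rimcorners far-left, near-left",onplane(r,[[405.5,125.5],[274,125.5],[396,292],[280,291]],55))
# inner walls in the box frame
y=rad(14.7);Q=(P[...,:2]-[569,36])@np.array([[np.cos(y),-np.sin(y)],[np.sin(y),np.cos(y)]])
for nm,cols in (("row rim",160),("row",200),): 
    row=Q[cols,265:420]; z=P[cols,265:420,2]
    print(nm,[(265+i,round(float(a),1),round(float(b))) for i,(a,b) in enumerate(zip(row[:,0],z)) if i<20 or i>115])
col=Q[115:140,340];z=P[115:140,340,2];print([(round(float(a),1),round(float(b))) for a,b in zip(col[:,1],z)])
for cn in ("top","side"):
    rr=dict(np.load(cn+"0.npz")); print(cn,onplane(rr,[285.8,181.4] if cn=="top" else [302.1,227.4],3))
```

```text
corner [[613.9328177  151.24126042   3.        ]]
table z 0.2900765268668124
5869 53.03628046319329 ((569.3397827148438, 35.23058319091797), (157.54153442382812, 209.91876220703125), 14.771891593933105)
rimcorners far-left, near-left [[614.49288391 155.11459916  55.        ]
 [472.40002114 117.3643336   55.        ]
 [669.64388227 -45.02900634  55.        ]
 [525.00741036 -81.41736926  55.        ]]
row rim [(265, -93.8, 1), (266, -92.5, 1), (267, -91.1, 1), (268, -89.7, 2), (269, -88.5, 1), (270, -87.2, 0), (271, -86.2, -1), (272, -77.2, 49), (273, -76.1, 49), (274, -74.0, 55), (275, -72.9, 55), (276, -71.7, 55), (277, -71.6, 47), (278, -71.8, 37), (279, -71.4, 31), (280, -71.5, 20), (281, -71.6, 10), (282, -71.1, 3), (283, -69.6, 4), (284, -68.3, 4), (381, 58.7, 3), (382, 60.1, 3), (383, 61.1, 4), (384, 62.5, 4), (385, 64.1, 3), (386, 65.1, 4), (387, 66.6, 3), (388, 68.1, 3), (389, 69.1, 4), (390, 70.8, 2), (391, 71.9, 3), (392, 71.6, 10), (393, 71.7, 15), (394, 71.6, 21), (395, 71.6, 26), (396, 71.7, 31), (397, 71.7, 36), (398, 72.2, 39), (399, 71.9, 44), (400, 72.0, 49), (401, 71
[... 1004 characters left out ...]
.4, 56), (402, 90.9, 0), (403, 92.2, 0), (404, 93.2, 1), (405, 94.7, 1), (406, 96.1, 1), (407, 97.4, 1), (408, 98.8, 1), (409, 100.8, -1), (410, 102.0, 0), (411, 103.2, 0), (412, 104.7, 0), (413, 106.3, -1), (414, 107.6, -1), (415, 109.0, -1), (416, 110.2, 0), (417, 111.4, 1), (418, 113.3, -1), (419, 114.5, 0)]
[(116.1, 1), (114.9, 0), (113.6, 1), (112.4, 0), (111.2, 1), (110.0, -1), (108.7, 1), (107.4, 0), (106.2, 0), (104.9, 0), (103.8, 55), (102.7, 55), (101.2, 2), (100.0, 4), (98.7, 3), (97.4, 3), (96.2, 4), (94.9, 2), (93.7, 4), (92.4, 3), (91.2, 3), (89.9, 4), (88.7, 4), (87.4, 4), (86.1, 3)]
top [[613.38771868 143.57841506   3.        ]]
side [[607.70196712 152.80384457   3.        ]]
```

The box pose is confirmed: walls at ±71.7 in the box frame. I'll place A off the walls, then fetch the second tin.

```bash
cat >> h.py <<'E'
BC=np.array([569,35.7]); BY=rad(14.75)
def bx(x,y,z):
    c,s=np.cos(BY),np.sin(BY); return [BC[0]+c*x-s*y,BC[1]+s*x+c*y,z]
def place(k,x=20,y=55):
    line_to([*state()["ee_pos"][:2],200],feed=250)
    p=bx(x,y,200); movep(p,best(p,BY))
    z=ZT+3+14*k+.7
    line_to(bx(x,y,z+15),feed=200); hit=line_to(bx(x,y,z),feed=40,until_force=4)
    print("placed",k,"hit",hit,"z",state()["ee_pos"][2]-z); set_gripper(67); line_to(bx(x,y,200),feed=250); print(T())
def putback(n):
    x,y,a=TINS[n]; line_to([x,y,ZT+.5],feed=60); set_gripper(94); line_to([x,y,190],feed=250)
def shot(name):
    wait(.1); r=read_camera("wrist"); np.savez(name+".npz",**r); cv2.imwrite(f"pics/{name}.png",r["img"][:,:,::-1]); return r
E
sed -i 's/line_to(\[x,y,ZT+12\],feed=200); f0/set_gripper(94); line_to([x,y,ZT+12],feed=200); f0/' h.py
python3 - <<'E'
from h import *
place(0)
w=pick("C")
if w>1.4: place(1)
else: putback("C")
p=bx(-30,30,330); movep(p,best(p,BY)); shot("w2"); print(T(), state()["ft_force"])
E
```

```text
placed 0 hit False z -0.015580366082858177
9.88
over C 10.91
C width 59.454617981199995 weight N 1.31 13.61
16.65 [0.83326326 0.38704888 0.23691961]
```

View pics/w2.png

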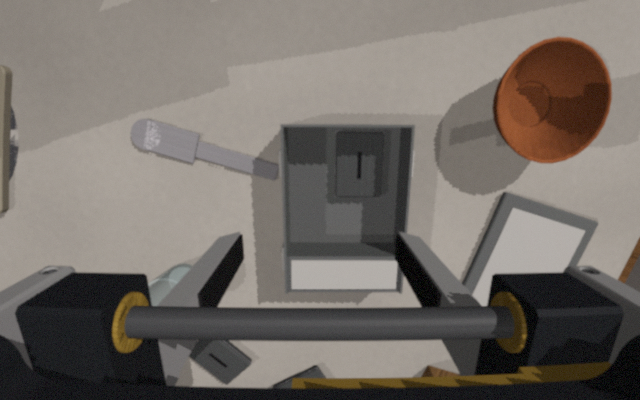

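Tin A lies in the bay at px (332–386, 130–198), clear of the walls. C's weight of 1.31 N is ambiguous, and it is back in its place. I'll weigh more carefully, using longer averages at the same pose plus the joint efforts.

```bash
cat >> h.py <<'E'
def avg(n=15):
    S=[]
    for _ in range(n): s=state(); S.append([s["ft_force"][2],s["effort"][1],s["effort"][3]]); wait(.02)
    S=np.array(S); return S.mean(0),S.std(0)
def pick2(n):
    x,y,a=TINS[n]
    R=best([x,y,190],rad(a)); movep([x,y,190],R); set_gripper(94); line_to([x,y,ZT+20],feed=200); wait(.2); a0,s0=avg()
    line_to([x,y,ZT],feed=80); set_gripper(50,25); line_to([x,y,ZT+20],feed=100); wait(.25); a1,s1=avg()
    print(n,"width",state()["width"],"d fz,tau2,tau4",np.round(a1-a0,3),"sd",np.round(s0,3),T()); return a0[0]-a1[0]
E
python3 - <<'E'
from h import *
print(avg(10))
w=pick2("B")
if w>1.7: place(1)
elif w<.9: putback("B")
E
```

```text
(array([ -0.04916768, -42.34196699, -17.18147939]), array([0.58031631, 0.0724775 , 0.00381836]))
B width 60.14183728905121 d fz,tau2,tau4 [-2.527 -1.743 -0.479] sd [0.633 0.151 0.021] 21.23
placed 1 hit False z -0.031473519357035684
24.96
```

B is full at 2.5 N, and the joint torque agrees. D next.

Run:
```python
from h import *
w=pick2("D")
if w>1.7: place(2)
elif w<.9:
    putback("D"); w=pick2("C")
    if w>1.7: place(2)
p=bx(-30,30,330); movep(p,best(p,BY)); r=shot("w3"); print(T())
P=cloud(r); y=BY;Q=(P[...,:2]-BC)@np.array([[np.cos(y),-np.sin(y)],[np.sin(y),np.cos(y)]])
m=(P[...,2]>25)&(P[...,2]<50)&(abs(Q[...,0])<66)&(Q[...,1]>-40)&(Q[...,1]<97)
print(np.median(P[m][:,2]),cv2.minAreaRect(Q[m].astype(np.float32)))
cv2.imwrite("pics/w3c.png",cv2.resize(r["img"][100:320,250:430],None,fx=3,fy=2.7,interpolation=cv2.INTER_CUBIC)[:,:,::-1])
```

```text
D width 59.51065460272071 d fz,tau2,tau4 [-2.18  -1.132 -0.357] sd [0.666 0.088 0.008] 29.77
placed 2 hit False z 0.009410701050427406
33.33
34.11
45.15905172669295 ((18.45725440979004, 54.98252868652344), (61.7365837097168, 83.90011596679688), 1.0021051168441772)
```

View pics/w3c.png

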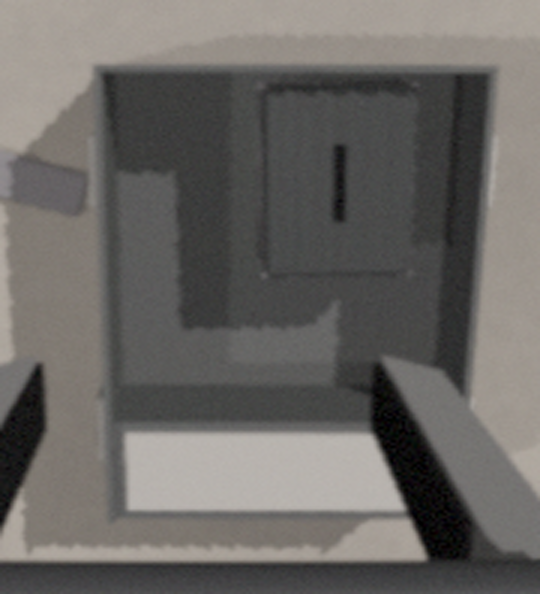

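All four weights are settled: A, B and D are full, and C is the empty one, already back in its place. The crop shows a neat pile at px (262–415, 85–275), about 23 mm from the far wall and 5 mm from the left wall. Now I'll push to about 1 mm short of the far wall, logging force, then creep to contact.

```bash
cat >> h.py <<'E'
def push(ax,start,stop,end,lat,th,gap,lift=True,rise=2.0,zt=103):
    P=lambda v,z: bx(v,lat,z) if ax==0 else bx(lat,v,z)
    d=np.array([np.cos(BY),np.sin(BY)]) if ax==0 else np.array([-np.sin(BY),np.cos(BY)])
    def f(n): 
        o=[]
        for _ in range(n): o.append(-state()["ft_force"][:2]@d); wait(.01)
        return np.mean(o)
    p=P(start,200); movep(p,best(p,th)); set_gripper(gap); line_to(P(start,125),feed=250); line_to(P(start,zt),feed=60)
    f0=f(20); hit=line_to(P(stop,zt),feed=25,until_force=8); 
    e=np.array(state()["ee_pos"][:2])-BC; base=f(15)-f0; print("at",round(float(e@d),2),"hit",hit,"force",round(base,2),T())
    v=stop
    while not hit and v<end:
        v+=.4; hit=line_to(P(v,zt),feed=8,until_force=8); g=f(12)-f0; print(round(v,1),round(float((np.array(state()["ee_pos"][:2])-BC)@d),2),round(g,2))
        if g>base+rise: break
    line_to(P(v-1.5,zt),feed=20); line_to(P(start,zt),feed=80); line_to(P(start,200),feed=250); print(T())
def look(name):
    p=bx(-30,30,330); movep(p,best(p,BY)); r=shot(name); P=cloud(r); y=BY
    Q=(P[...,:2]-BC)@np.array([[np.cos(y),-np.sin(y)],[np.sin(y),np.cos(y)]])
    z=P[...,2]; R=(z>48)&(z<66)&(abs(Q[...,0])<85)&(abs(Q[...,1])<112)
    print("rim",cv2.minAreaRect(Q[R].astype(np.float32)))
    m=(z>25)&(z<48.5)&(abs(Q[...,0]-20)<51.3)&(Q[...,1]>-40)&(Q[...,1]<101)
    print("pile top",np.median(z[m]),cv2.minAreaRect(Q[m].astype(np.float32)))
    cv2.imwrite(f"pics/{name}c.png",cv2.resize(r["img"][110:250,260:430],None,fx=4,fy=4,interpolation=cv2.INTER_CUBIC)[:,:,::-1]); print(T())
E
python3 - <<'E'
from h import *
push(0,-28,2.5,5.5,55,BY+np.pi/2,40)
look("w4")
E
```

```text
at -19.32 hit True force -0.07 37.67
39.92
rim ((0.50616455078125, 0.26020050048828125), (157.20445251464844, 209.42367553710938), 0.08340239524841309)
pile top 45.172748807420504 ((39.64227294921875, 55.62786102294922), (61.43622589111328, 84.7272720336914), 0.19575095176696777)
41.13
```

View pics/w4c.png

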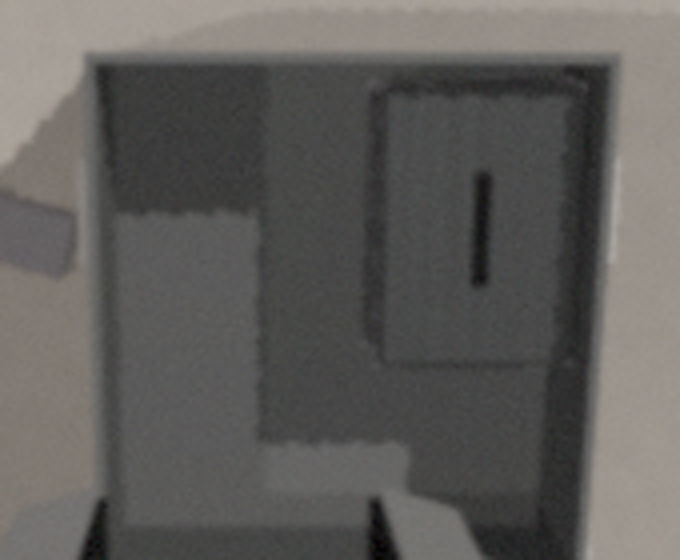

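The pile is square and moved to about 2.4 mm from the far wall, and the box hasn't moved. The picture shows the pile at px (370–585, 80–362). The force stop tripped on first contact, and my retract line then finished the push without a force limit. I'll fix that, then creep in for both walls.

```bash
python3 - <<'E'
s=open('h.py').read()
s=s.replace('hit=line_to(P(stop,zt),feed=25,until_force=8);','hit=line_to(P(stop,zt),feed=12,until_force=14);')
s=s.replace('line_to(P(v-1.5,zt),feed=20); line_to(P(start,zt),feed=80)','line_to(P(start,zt),feed=40)')
open('h.py','w').write(s)
E
python3 - <<'E'
from h import *
push(0,-5,2.2,5.2,55.5,BY+np.pi/2,40,rise=1.5)
push(1,0,8.2,11.2,42,BY,25,rise=1.5)
look("w5")
E
```

```text
at 0.7 hit False force 5.13 44.46
2.6 0.75 6.12
3.0 0.84 6.94
46.05
at 7.0 hit False force 5.31 49.74
8.6 7.04 6.36
9.0 7.14 6.73
9.4 7.17 7.26
51.72
rim ((0.70111083984375, 0.1613922119140625), (157.41720581054688, 208.68820190429688), 0.12392813712358475)
pile top 45.18428583437611 ((39.860660552978516, 42.74879455566406), (61.78593063354492, 116.62079620361328), 0.2775929570198059)
52.52
```

View pics/w5c.png

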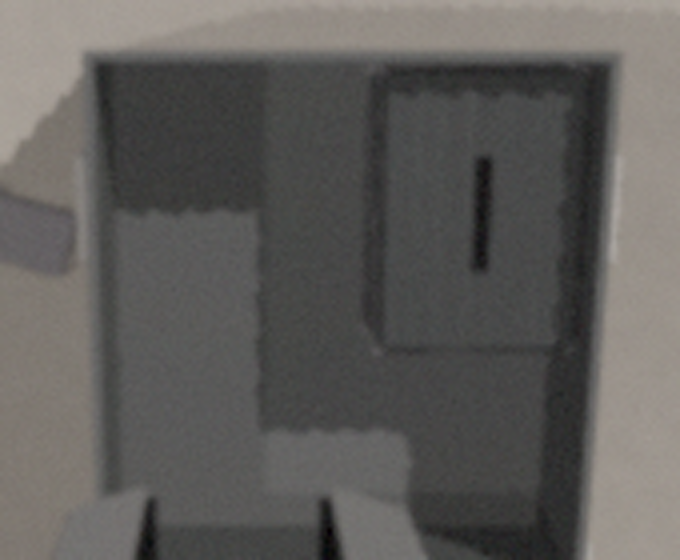

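Run:
```python
from h import *
def prof(n):
    r=dict(np.load(n+".npz"));P=cloud(r);y=BY
    Q=(P[...,:2]-BC)@np.array([[np.cos(y),-np.sin(y)],[np.sin(y),np.cos(y)]]);z=P[...,2]
    a=Q[...,0];b=Q[...,1]
    S=(b>30)&(b<80)
    def st(m,v,q): return np.round(np.percentile(v[m],q),1).tolist(),int(m.sum())
    print(n,"tops z43-47 a",st(S&(z>43)&(z<47)&(a<66)&(a>0),a,[0,1,50,99]), "max",st(S&(z>43)&(z<47)&(a<70.6)&(a>60),a,[50,90,100]))
    print(" far wall z10-38",st(S&(z>8)&(z<40)&(a>66)&(a<76),a,[5,50,95])," near wall",st(S&(z>10)&(z<50)&(a<-66)&(a>-76),a,[50]))
    print(" rim a",st(S&(z>53)&(z<58)&(a>60),a,[2,50,98]),st(S&(z>53)&(z<58)&(a<-60),a,[2,50,98]))
    S=(a>20)&(a<60)
    print(" b tops",st(S&(z>43)&(z<47)&(b>5)&(b<101.2),b,[0,1,99,100]),"rim b",st(S&(z>53)&(z<58)&(b>80),b,[2,50,98]))
    for row in (150,165,180): print("  ",[(round(float(a[row,c]),1),round(float(z[row,c]))) for c in range(392,416)])
    c=375; print("  col",[(round(float(b[k,c]),1),round(float(z[k,c]))) for k in range(118,140)], [(round(float(b[k,c]),1),round(float(z[k,c]))) for k in range(190,204)])
prof("w4");prof("w5")
```

```text
w4 tops z43-47 a ([9.1, 10.0, 37.3, 65.2], 1979) max ([64.3, 68.0, 69.5], 313)
 far wall z10-38 ([71.8, 72.2, 72.5], 59)  near wall ([-71.3], 164)
 rim a ([72.1, 216.5, 274.0], 445) ([-74.2, -72.5, -71.3], 125)
 b tops ([13.9, 14.4, 94.9, 96.0], 2306) rim b ([102.6, 103.8, 105.0], 108)
   [(53.2, 45), (54.3, 46), (55.5, 46), (56.5, 46), (57.8, 46), (59.0, 46), (60.2, 45), (61.2, 46), (62.5, 46), (63.7, 45), (65.1, 45), (65.6, 47), (67.5, 45), (68.8, 44), (72.2, 36), (72.2, 40), (72.0, 45), (72.7, 47), (71.9, 54), (72.7, 55), (73.5, 56), (75.1, 55), (77.7, 50), (94.1, -1)]
   [(54.3, 45), (55.3, 45), (56.1, 47), (57.4, 47), (59.0, 45), (60.1, 45), (61.5, 44), (62.3, 46), (63.7, 45), (64.7, 46), (65.8, 46), (67.4, 45), (68.7, 44), (72.1, 36), (71.9, 41), (72.4, 44), (72.1, 49), (72.2, 53), (72.3, 56), (73.7, 55), (74.6, 56), (78.2, 48), (94.1, 0), (95.4, 0)]
   [(55.1, 46), (56.4, 45), (57.4, 46), (58.3, 47), (60.1, 45), (60.9, 46), (62.1, 46), (63.4, 46), (65.0, 44), (66.0, 45), (67.0, 46), (68.4, 45), (71.9, 37), (72.2, 40), (72.1, 45), (72.3, 48), (71.9, 54), (72.3, 56), (74.2, 54), (74.8, 56), (92.8, 0), (94.3, -1), (94.9, 2), (96.6, 1)]Traceback (most recent call last):
  File "<stdin>", line 15, in <module>
  File "<stdin>", line 14, in prof
ValueError: cannot convert float NaN to integer
```

Run:
```python
from h import *
for n in ("w4","w5"):
    r=dict(np.load(n+".npz"));P=cloud(r);y=BY
    Q=(P[...,:2]-BC)@np.array([[np.cos(y),-np.sin(y)],[np.sin(y),np.cos(y)]]);z=P[...,2];a=Q[...,0];b=Q[...,1]
    T_=(z>40)&(z<48)
    ra,wa,zl,la=[],[],[],[]
    for row in range(140,190):
        t=[c for c in range(360,412) if T_[row,c] and a[row,c]<70.9]; e=max(t); ra.append(a[row,e]); zl.append(z[row,e+1])
        t=[c for c in range(340,370) if T_[row,c]]; la.append(a[row,min(t)]); w=[a[row,c] for c in range(e+1,414) if 30<z[row,c]<52]; wa+=w
    print(n,"far edge",np.round([np.mean(ra),np.max(ra)],2),"near edge",round(np.mean(la),2),"wall",np.round(np.median(wa),2),"z behind",round(np.median(zl),1))
    fb,nb,zb=[],[],[]
    for c in range(362,395):
        t=[k for k in range(115,205) if T_[k,c]]; e=min(t); fb.append(b[e,c]); nb.append(b[max(t),c]); zb.append(z[e-1,c])
    print("  left edge",round(np.mean(fb),2),"right edge",round(np.mean(nb),2),"z behind",np.round(np.nanmedian(zb),1)); print(T())
```

```text
w4 far edge [68.73 70.26] near edge 9.38 wall 72.22 z behind 36.1
  left edge 95.89 right edge 14.3 z behind 29.6
52.52
w5 far edge [68.79 70.23] near edge 9.44 wall 72.19 z behind nan
  left edge 99.98 right edge 17.35 z behind 29.8
52.52
```

Against the wall in the same picture, the pile is still about 3 mm short in x and about 1.4 mm in y. The arm is compliant (about 3 N/mm), so my creep stopped on static friction. I'll repeat it and judge by the actual finger travel: about 3.9 in x and 8.6 in y.

```bash
cat >> h.py <<'E'
def push3(ax,start,v,goal,lat,th,gap,cap,tmax,zt=103,up=168):
    P=lambda v,z: bx(v,lat,z) if ax==0 else bx(lat,v,z)
    d=np.array([np.cos(BY),np.sin(BY)]) if ax==0 else np.array([-np.sin(BY),np.cos(BY)])
    def f(n): 
        o=[]
        for _ in range(n): o.append(-state()["ft_force"][:2]@d); wait(.01)
        return np.mean(o)
    pos=lambda: float((np.array(state()["ee_pos"][:2])-BC)@d)
    p=P(start,up); movep(p,best(p,th)); set_gripper(gap); line_to(P(start,zt),feed=150)
    f0=f(8); line_to(P(v,zt),feed=15); last=-99
    while True:
        x=pos(); g=f(6)-f0; print("%.1f %.2f %.2f"%(v,x,g),end=" | ")
        if (x>goal-.6 and x-last<.12 and g>5) or x>goal+.8 or g>cap or T()>tmax: break
        last=x; v+=.5; line_to(P(v,zt),feed=12,until_force=14)
    line_to(P(start,zt),feed=60); line_to(P(start,up),feed=250); print("\n",T())
E
python3 - <<'E'
from h import *
push3(0,-4,3.0,3.9,55.5+3,BY+np.pi/2,40,10.5,59)
E
```

```text
3.0 0.83 6.11 | 3.5 0.91 6.91 | 4.0 0.98 7.06 | 4.5 1.08 8.38 | 5.0 1.19 9.49 | 5.5 1.25 10.02 | 6.0 2.24 9.16 | 6.5 2.29 10.04 | 7.0 2.76 9.95 | 7.5 2.85 11.28 | 
 58.85
```

Something moved at about 10 N. I need to know whether it was the pile or the box, so I'll take a picture from here at no motion cost.

Run:
```python
from h import *
r=shot("w6"); P=cloud(r); y=BY
Q=(P[...,:2]-BC)@np.array([[np.cos(y),-np.sin(y)],[np.sin(y),np.cos(y)]]);z=P[...,2]
np.savez("q6.npz",Q=Q,z=z); a,b=Q[...,0],Q[...,1]
R=(z>51)&(z<60)&(abs(a)<90)&(abs(b)<112); print("rim a,b range",[np.round(np.percentile(v[R],[0,2,50,98,100]),1).tolist() for v in (a,b)],R.sum())
m=(z>41)&(z<48)&(a>0)&(a<71)&(b>5)&(b<102); print("pile",[np.round(np.percentile(v[m],[0,2,50,98,100]),1).tolist() for v in (a,b)],m.sum())
print(T(),look_for("side","corner")[:0])
```

```text
rim a,b range [[-60.0, -52.0, 25.2, 74.7, 76.6], [-105.2, -102.9, -74.4, 103.9, 105.3]] 14242
pile [[0.8, 13.4, 43.3, 70.1, 70.9], [16.4, 18.9, 58.5, 98.7, 102.0]] 11190
59.0 []
```

View pics/w6.png

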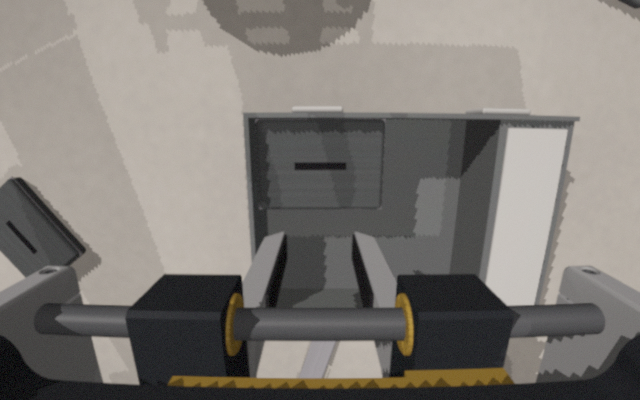

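The close view shows the pile at px (262–383, 120–208), just below the far wall's rim at row ~117 and with a small gap to the left wall at col ~255. I'll measure both gaps in this picture.

Run:
```python
from h import *
d=np.load("q6.npz");Q,z=d["Q"],d["z"];a,b=Q[...,0],Q[...,1]
for c in (285,320,350): print("col",c,[(k,round(float(a[k,c]),1),round(float(z[k,c]),0)) for k in range(108,128)],[(k,round(float(a[k,c]),1),round(float(z[k,c]),0)) for k in range(200,212)])
for k in (145,180): print("row",k,[(c,round(float(b[k,c]),1),round(float(z[k,c]),0)) for c in range(243,275)],[(c,round(float(b[k,c]),1),round(float(z[k,c]),0)) for c in range(376,388)])
r=dict(np.load("w6.npz")); cv2.imwrite("pics/w6c.png",cv2.resize(r["img"][100:225,235:400],None,fx=4.5,fy=4.5,interpolation=cv2.INTER_CUBIC)[:,:,::-1])
```

```text
col 285 [(108, 80.2, -0.0), (109, 79.4, 1.0), (110, 78.7, 0.0), (111, 78.0, 1.0), (112, 75.3, 56.0), (113, 74.7, 56.0), (114, 74.1, 55.0), (115, 73.6, 55.0), (116, 73.0, 55.0), (117, 72.4, 55.0), (118, 72.2, 30.0), (119, 71.4, 42.0), (120, 70.7, 44.0), (121, 70.1, 45.0), (122, 69.5, 45.0), (123, 68.9, 44.0), (124, 68.3, 46.0), (125, 67.6, 46.0), (126, 67.0, 45.0), (127, 66.4, 46.0)] [(200, 18.5, 46.0), (201, 17.6, 45.0), (202, 17.0, 46.0), (203, 16.3, 46.0), (204, 15.3, 44.0), (205, 15.0, 46.0), (206, 14.3, 46.0), (207, 13.5, 46.0), (208, 12.3, 44.0), (209, 0.4, 3.0), (210, 0.2, 5.0), (211, -1.4, 3.0)]
col 320 [(108, 77.9, 49.0), (109, 77.3, 48.0), (110, 76.7, 49.0), (111, 76.1, 49.0), (112, 75.3, 55.0), (113, 74.7, 56.0), (114, 74.1, 56.0), (115, 73.5, 56.0), (116, 72.9, 56.0), (117, 72.3, 56.0), (118, 72.2, 32.0), (119, 71.3, 43.0), (120, 70.7, 45.0), (121, 70.1, 45.0), (122, 69.5, 46.0), (123, 68.8, 46.0), (124, 68.2, 47.0), (125, 67.6, 46.0), (126, 67.0, 46.0), (127, 66.3, 45.0)] [(200, 18.0, 44.0), (201, 17.7, 46.0), (202, 17.0, 45.0), (203, 16.3, 46.0), (204, 15.3, 44.0), (205,
[... 1729 characters left out ...]
(250, 102.8, 55.0), (251, 102.0, 56.0), (252, 101.9, 54.0), (253, 102.0, 50.0), (254, 102.0, 47.0), (255, 101.9, 44.0), (256, 102.0, 41.0), (257, 101.9, 38.0), (258, 100.3, 42.0), (259, 99.3, 44.0), (260, 98.4, 45.0), (261, 97.7, 46.0), (262, 97.0, 46.0), (263, 96.4, 45.0), (264, 95.7, 45.0), (265, 95.0, 45.0), (266, 94.4, 45.0), (267, 93.7, 45.0), (268, 93.1, 45.0), (269, 92.4, 45.0), (270, 91.7, 46.0), (271, 90.9, 46.0), (272, 90.3, 46.0), (273, 89.7, 46.0), (274, 89.1, 45.0)] [(376, 21.2, 45.0), (377, 20.6, 46.0), (378, 19.9, 46.0), (379, 19.2, 45.0), (380, 18.5, 45.0), (381, 17.8, 45.0), (382, 8.6, 3.0), (383, 8.0, 4.0), (384, 7.1, 4.0), (385, 6.2, 3.0), (386, 5.6, 4.0), (387, 4.5, 3.0)]
```

View pics/w6c.png

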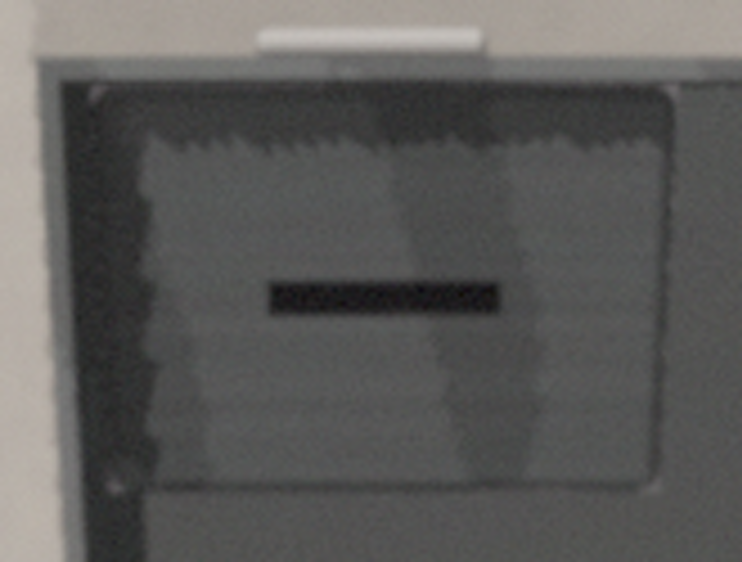

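In x the pile is flush: wall at 72.1, pile edges 12.0 to about 72, and the box unmoved. In y about 1.5 mm remains. Pushing y now.

Run:
```python
from h import *
push3(1,3,9.8,8.65,42,BY,25,11.8,64.5)
r=shot("w7"); P=cloud(r); y=BY
Q=(P[...,:2]-BC)@np.array([[np.cos(y),-np.sin(y)],[np.sin(y),np.cos(y)]]);z=P[...,2];a,b=Q[...,0],Q[...,1]
np.savez("q7.npz",Q=Q,z=z)
m=(z>41)&(z<48)&(a>12)&(a<71.3)&(b>10)&(b<101.9); print("pile",[np.round(np.percentile(v[m],[0,1,50,99,100]),1).tolist() for v in (a,b)])
L=np.argwhere(m); cols=np.unique(L[:,1]); 
for c in cols[len(cols)//4::max(1,len(cols)//4)]:
    k=L[L[:,1]==c][:,0]; t,u=k.min(),k.max()
    print(c,[(round(float(b[i,c]),1),round(float(z[i,c]))) for i in range(t-7,t+3)],[(round(float(b[i,c]),1),round(float(z[i,c]))) for i in range(u-2,u+3) if np.isfinite(z[i,c])])
print(T())
```

```text
9.8 7.33 4.80 | 10.3 7.39 6.14 | 10.8 7.45 6.69 | 11.3 7.60 7.04 | 11.8 7.71 7.88 | 12.3 7.99 8.12 | 12.8 8.35 8.39 | 13.3 8.76 8.62 | 13.8 8.98 8.84 | 14.3 9.17 9.90 | 
 65.37
pile [[12.0, 12.7, 41.2, 70.3, 71.3], [18.4, 20.0, 63.2, 100.8, 101.9]]
297 [(103.9, 56), (103.4, 55), (102.7, 57), (102.4, 55), (102.0, 53), (102.1, 48), (102.2, 43), (101.4, 44), (100.8, 45), (100.1, 45)] [(20.8, 45), (20.0, 45), (19.2, 44), (6.6, 2), (6.0, 3)]
320 [(104.0, 55), (103.4, 56), (102.9, 55), (102.1, 57), (102.1, 53), (102.6, 44), (102.1, 43), (101.4, 44), (100.8, 45), (100.1, 45)] [(20.7, 45), (20.4, 46), (19.0, 44), (6.8, 3), (6.2, 4)]
343 [(104.0, 55), (103.5, 55), (103.0, 55), (102.2, 56), (102.1, 53), (102.1, 48), (101.9, 45), (101.3, 45), (100.7, 46), (100.1, 45)] [(20.7, 45), (20.0, 44), (19.3, 44), (6.7, 3), (6.3, 4)]
366 [(103.5, 56), (103.0, 55), (102.3, 56), (102.3, 51), (102.0, 49), (102.1, 44), (101.9, 41), (101.2, 42), (100.4, 43), (99.8, 44)] [(70.7, 41), (70.1, 42), (69.5, 42), (68.6, 37), (68.0, 38)]
65.52
```

```bash
python3 -c "
from rig import *
print(sign_off())"
```

```text
the job is handed in; nothing more can be done
None
```

I packed the three full tins (A, B and D) as one pile and handed the job in at about 65.5 s: by depth it is flush with both walls to about 0.3 mm, though only the top tin's edges could be measured. The box stayed put to within about 0.3 mm, and the empty tin is back in its place, which I didn't re-check with a picture.

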